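Hold the tube pump's sprung arm open for a tube change

ROBOT

A 7-joint arm with a two-finger parallel gripper is mounted at the origin on a cart in front of the work surface, level with it; the furniture and walls round the work are solid. World frame = base frame: x ahead of the robot, y to its left, z up, the work surface at z = 0. Lengths are in mm, angles in rad, forces in N, time in s.
With the tool pointing down it reaches from about 425 to 950 mm from the base axis. Payload 4.7 kg.
Tool frame: the origin (TCP) lies at the very end of the fingers, on their centre line; the grasp point (between the pads) lies 19 mm behind it; z points along the fingers, y is the direction in which the jaws open and shut (so a half turn about z gives the same grasp; the last joint's range is limited). The gripper opens to 85 mm and grips with 20 to 120 N. Pads are 22 mm wide; open, the fingers measure 114 mm over their backs; the gripper's body (76 mm by 85 mm) begins 54 mm behind the grasp point. The pads swing forward as they close: fully open they stand 13 mm farther back than shut.
Start: joints at [-1.178, 0.469, -0.049, 1.532, 0.024, 1.141, -0.082], TCP at [276.31, 615.874, 231.335] pointing down, gripper open.
Joint ranges: [-2.59, 2.59], [-0.33, 1.99], [-1.39, 1.29], [0.1, 2.45], [-1.04, 4.18], [0.21, 1.99], [-2.66, 2.66]. Speed limits (rad/s): [2.57, 2.57, 3.14, 3.14, 3.14, 3.14, 3.14].

INTERFACE

Orientations are given as a rotation vector (axis times angle).
In Python, from bench import robot gives the robot as it stands.
- The arm moves only by the tool step_arm, never from a script. Its argument "motion" is a list of rows, each an object with "rot": the turn, a rotation vector about the tool's x, y, z in rad, a list of three; "dp": the shift along the tool's x, y, z in m, a list of three; "hand": the finger opening in m, from 0 to 0.0854. In form: [{"rot": [rx, ry, rz], "dp": [dx, dy, dz], "hand": hand}, ...]. A call has exactly 5 rows; each row shifts and turns the commanded pose from where the row before left it, along the tool's axes as they then stand; what a row does not reach is not made up. A row lasts 1/12 s, in which the tool goes at most 41.7 mm and 7.16 degrees, less where a joint would pass 70% of its speed; a pose out of reach is approached as far as the arm can. A call with a gripper value outside its range is refused whole. The fingers move at their own pace and stop on an object; the grip force is fixed at half the most. Time passes only in rows, so rows that do not move let the fingers close, or fill a call up. It gives the time, the measured TCP pose, the force and the opening at its end, in the units of the state.
- robot.get_state(): the state, without advancing time (a new reading comes with each control period).
- robot.camera(name): name is "scene" or "side" or "wrist"; returns a dict with "frame" (400x640x3 uint8, red, green, blue), "K" (3x3 intrinsics, pixels), "R" (3x3) and "t" (3): a world point X has camera coordinates R X + t. Camera axes: x right, y down, z forward; pixel columns grow to the right and rows downward; lengths in mm; the calibration is good to about 2 mm. A picture is of the moment at which its call begins. There is no depth.
- robot.job_done(): hands the job in, once; it reports no verdict.
The state is a dict: "time_s": time; "qpos": joint angles; "dq": joint speeds; "joint_torque": joint torques, N m; "position": TCP position; "tcp_rot": TCP orientation; "force": force on the tool from outside, world axes, zero at the start; "moment": the same for the moment, N m; "width": finger opening in mm.
Only numpy, scipy, OpenCV 4.12 (cv2) and the standard library are available. Lean on these libraries where they do the work, as an engineer would, in place of code of your own. Each camera call takes 0.05 s, during which the arm holds its last target. There are 200 camera calls.

TASK

The tube pump on the bench is to be opened for a tube change. Tip its small latch lever up until it stands steeply and stays there by itself, then take the sprung pressure arm by the upright steel post at its free end, swing it forward away from the rotor as far as its stop, and finish while still holding it there in the fingers, without letting go. The weighing bottle, the vial and the beaker beside the pump stay standing where they are.

Things in the scene. Friction and masses are not known exactly. Their poses are not given: they have to be found in the camera images.
- tube_pump: Tube pump fixed to the bench: white housing 150 (x) x 170 (y) x 75 mm high, rotor with white rollers on top. Origin: centre of underside. x to its back (front has display and keys), y left as seen from the front, z up. In its frame, mm: rotor axis (28, 0), radius 29, top z 97; column that the arm turns on (-20, 55), top z 126; stop pin (-49, 41), 8 thick, top z 99. Yaw 0 to 0.7 rad.
- pressure_arm (a joint): Swing of the sprung arm about the column, rad. 0: shut, lying along pump -y in front of the rotor; 0.8: at its stop, free end swung to the pump's front (clockwise from above). Post at pump x = -20 - 125 sin a, y = 55 - 125 cos a mm. The spring pulls back with 2 N at the post when shut, 5 N at the stop; let go, it snaps shut. The lowered lever's tab blocks it.
- latch_lever (a joint): Tilt of the latch lever, rad, about a level pin along the pump's x, at pump (-20, 55, 118) mm on top of the column. 0: level above the arm, pointing to pump -y; grows as the knob end rises; 1.35: upper stop, nearly upright. Starts at 0 to 0.12. Friction (about 1 N at the knob) lets it stay where left. Its tab frees the arm from about 0.4; steep means 1.0 or more.
- lever_knob (a point): Centre of the black knob at the lever's free end, 68 mm from the pin: round bar 13 mm in diameter, 28 mm long along the pump's x; when down its centre is 20 mm above the arm's top. The lever's bar is 8 mm wide, 6 mm thick; a tab 35 mm from the pin hangs 30 mm down in front of the arm.
- weigh_bottle: Glass weighing bottle with knob lid, 39 mm in diameter, 59 mm high, loose, standing in front of the pump. Origin: centre of its underside; z up.
- vial_1: Crimp-cap vial, 22 mm in diameter, 43 mm high, loose, standing in front of the pump or at its right. Origin: centre of its underside; z up.
- glass_beaker: Small glass beaker with spout, 52 mm in diameter, 58 mm high, loose, standing at the left of the pump. Origin: centre of its underside; z up.
- post_grip (a point): Grip point on the upright round steel post at the arm's free end: on its axis, z 125 mm, 125 mm from the column's axis. The post is 12 mm in diameter, from the arm's top (z 98 mm) up to z 143 mm. The arm: aluminium, 12 mm wide, 128 mm long, z 82 to 98 mm, with a white concave shoe toward the rotor.
Mind the look-alikes: they are no part of the job. What is shaped like the weigh_bottle but yellow is not meant.

How it is judged (in metres and radians):
On the way, in this order (a step that is already met when the one before it is completed fails the run):
1. the latch lever has been raised steeply (1.0 rad or more) while the arm is still shut (value of joint latch_lever above 1 rad and value of joint pressure_arm below 0.1 rad), for 0.2 s.
2. the fingers have swung the arm to its stop (value of joint pressure_arm above 0.74 rad and contact force between the fingers and pressure_arm above 1.5 N), for 0.3 s.
At the end, for the whole second after the job is handed in: In the last second the arm is still at its stop (0.74 rad or more), held by the fingers (over 1.5 N on the arm); the latch lever stands at 1.0 rad or more; weighing bottle, vial and beaker stand upright within 30 mm of where they started (all of step 2 and velocity of joint pressure_arm between -0.1 and 0.1 rad/s and value of joint latch_lever above 1 rad and angle between each of weigh_bottle, vial_1, glass_beaker's own z axis and vertical below 0.2 rad and distance of each of weigh_bottle, vial_1, glass_beaker from where it was at the start of the episode below 0.03 m); the arm keeps its last pose, push and grip.
It fails at once if a bystander beside the pump is pushed more than 30 mm or tipped over (distance of any of weigh_bottle, vial_1, glass_beaker from where it was at the start of the episode above 0.03 m or angle between any of weigh_bottle, vial_1, glass_beaker's own z axis and vertical above 0.5 rad).
It also fails if it takes over 48 s, if anything falls off the work surface, if the arm or the gripper's body presses on something with over 40 N, if the wrist force passes 120 N, or if a joint passes its speed limit or range.

## Working session

There is one attempt and no reset: what is moved stays moved. The work goes in short steps, Python scripts to look and compute and a tool call to move; the robot and the scene stay as the last step left them, time stands still between calls to the robot, and variables do not carry over. Pictures are saved under pics/ and viewed, about 8 in all and at most 12, crops included, and the job is handed in when it is done.

Besides the shell and the picture viewer there is one more tool, called after "Request:" as name(argument=value, ...), one argument or row to a line, values as JSON. step_arm: Moves the arm, as the interface text tells. Its arguments: {"type":"object","properties":{"motion":{"type":"array"}},"required":["motion"]}

```bash
mkdir -p pics; python3 - <<'E'
from bench import robot
import cv2,numpy as np
s=robot.get_state();print({k:np.round(v,3).tolist() for k,v in s.items()})
for n in("scene","side"):
    c=robot.camera(n);cv2.imwrite(f"pics/{n}0.png",c["frame"][:,:,::-1]);np.savez(f"pics/{n}0.npz",K=c["K"],R=c["R"],t=c["t"])
    print(n,c["K"].tolist(),np.round(-c["R"].T@c["t"]),np.round(c["R"],3).tolist())
E
```

```text
{'time_s': 0.0, 'qpos': [-1.178, 0.469, -0.049, 1.534, 0.024, 1.141, -0.082], 'dq': [0.0, -0.001, 0.001, 0.001, 0.0, -0.0, -0.001], 'joint_torque': [0.0, -51.031, -0.046, -23.771, 0.011, 0.008, 0.0], 'position': [276.089, 615.299, 230.255], 'tcp_rot': [-0.658, -3.072, 0.003], 'force': [0.321, -0.821, 0.487], 'moment': [-0.004, -0.006, -0.017], 'width': 85.362}
scene [[405.2763107319892, 0.0, 314.7372763509299], [0.0, 405.2763107319892, 198.76071255426683], [0.0, 0.0, 1.0]] [ 76. 966. 473.] [[-0.82, -0.573, -0.017], [-0.232, 0.358, -0.905], [0.524, -0.738, -0.426]]
side [[447.71431876963993, 0.0, 323.75848204581104], [0.0, 447.71431876963993, 202.50292734726952], [0.0, 0.0, 1.0]] [ 162. -264.  554.] [[0.847, -0.531, -0.024], [-0.3, -0.441, -0.846], [0.438, 0.724, -0.533]]
```

View pics/scene0.png

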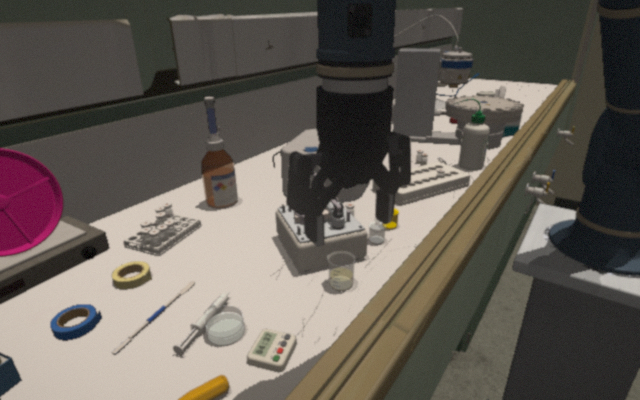

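View pics/side0.png

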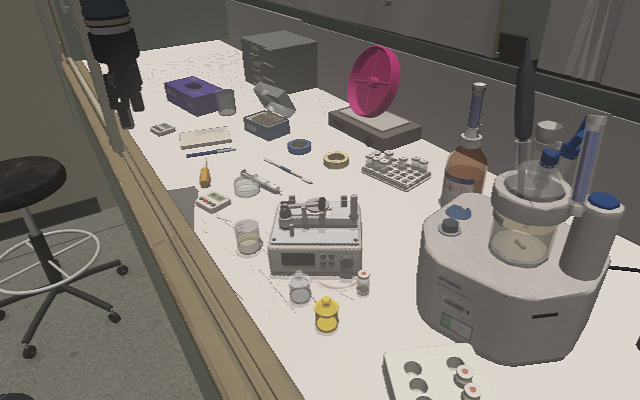

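The side view shows the pump around (316,235), the beaker at (247,236), the clear weighing bottle at (299,290), the yellow look-alike at (326,315) and the vial at (363,282). I'm enlarging it.

```bash
python3 - <<'E'
import cv2
i=cv2.imread("pics/side0.png")[180:330,225:385]
cv2.imwrite("pics/side0c.png",cv2.resize(i,None,fx=4,fy=4,interpolation=cv2.INTER_CUBIC)[:600])
E
```

```text
(no output)
```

View pics/side0c.png

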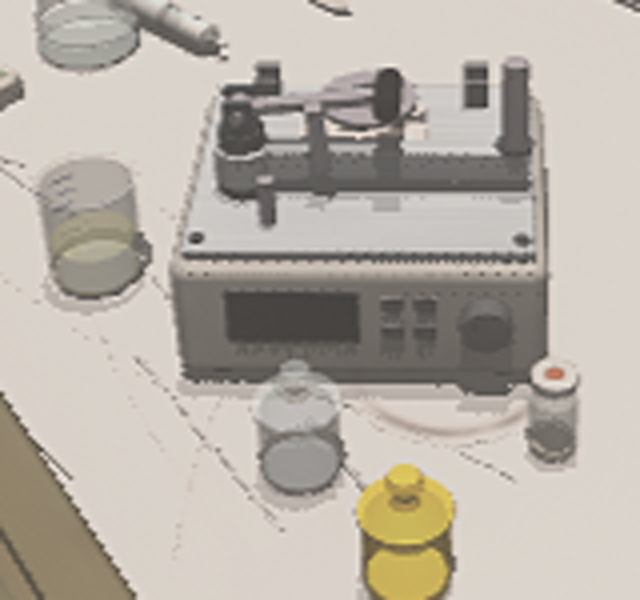

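The crop shows: post top (515,62) and foot (515,150), knob (388,95), stop pin top (265,182), front top corners (178,268) and (545,265). Base centres are bottle ~(302,472), vial ~(552,448), beaker ~(95,280).

```bash
cat > h.py <<'E'
import numpy as np
from scipy.optimize import least_squares
from scipy.spatial.transform import Rotation as Ro
def cam(n): return np.load(n)
def proj(c,X):
    p=(c["K"]@(c["R"]@np.asarray(X,float).T+c["t"].reshape(3,1)));return (p[:2]/p[2]).T
def ray(c,uv,z):
    d=c["R"].T@np.linalg.inv(c["K"])@[uv[0],uv[1],1];o=-c["R"].T@c["t"].ravel();return o+d*(z-o[2])/d[2]
def p2w(P,q):
    q=np.atleast_2d(np.array(q,float));x,y,a=P;R=Ro.from_rotvec([0,0,a]).as_matrix();return q@R.T+[x,y,0]
E
python3 - <<'E'
from h import *
c=cam("pics/side0.npz");f=lambda u:np.array(u,float)/4+[225,180]
q=[(-20,-70,143),(-20,-70,98),(-49,41,99),(-75,85,75),(-75,-85,75),(-75,85,0),(-75,-85,0)]
u=f([(515,62),(515,150),(265,182),(178,268),(545,265),(183,385),(542,380)])
r=least_squares(lambda P:(proj(c,p2w(P,q))-u).ravel(),[450,300,.3],loss='soft_l1',x_scale=[100,100,1])
P=r.x;print(P,np.round(proj(c,p2w(P,q))-u,1).tolist())
print("post",p2w(P,(-20,-70,125)),"col",p2w(P,(-20,55,118)))
for t in(0,.06,.12):
    k=p2w(P,(-20,55-68*np.cos(t),118+68*np.sin(t)));print("knob",t,k,proj(c,k)-f((388,95)))
for n,uv in dict(bottle=(302,472),vial=(552,448),beaker=(95,280)).items():print(n,ray(c,f(uv),0))
print("yellow",ray(c,f((407,590)),0))
a=.8;print("post open",p2w(P,(-20-125*np.sin(a),55-125*np.cos(a),125)))
from bench import robot
s=robot.get_state();print(Ro.from_rotvec(s["tcp_rot"]).as_matrix().round(3).tolist())
np.save("P.npy",P)
E
```

```text
[510.02505386 340.62051409   0.97254336] [[0.2, 0.1], [-0.1, -0.8], [-0.0, -0.2], [-3.9, -2.1], [1.5, -0.9], [-1.3, 1.0], [1.3, 3.0]]
post [[556.60351568 284.67011735 125.        ]] col [[453.31341517 355.07008281 118.        ]]
knob 0 [[509.50322984 316.7725016  118.        ]] [[0.05697763 3.6807261 ]]
knob 0.06 [[509.40211852 316.84141657 122.07755244]] [[-0.06978802  1.77138141]]
knob 0.12 [[509.09914843 317.04791345 126.1404301 ]] [[-0.33337379 -0.14144226]]
bottle [418.99368968 248.04567108   0.        ]
vial [518.26031854 200.17097527   0.        ]
beaker [398.92057644 422.79526044   0.        ]
yellow [421.43456675 166.62180099   0.        ]
post open [[474.77447718 231.92617181 125.        ]]
[[-0.912, 0.409, -0.001], [0.409, 0.912, -0.002], [-0.0, -0.002, -1.0]]
```

Yaw 0.97 lies outside the stated 0–0.7, so I'm checking it with an overlay in both views.

```bash
python3 - <<'E'
from h import *
import cv2
P=np.load("P.npy")
segs=[]
for z in(0,75):
    b=[(-75,-85,z),(75,-85,z),(75,85,z),(-75,85,z)]
    segs+=[(b[i],b[(i+1)%4]) for i in range(4)]
segs+=[((-20,-70,98),(-20,-70,143)),((-20,55,98),(-20,-70,98)),((-20,55,118),(-20,-13,118)),((-34,-13,118),(-6,-13,118)),((-49,41,75),(-49,41,99))]
segs+=[((28+29*np.cos(t),29*np.sin(t),97),(28+29*np.cos(t+.4),29*np.sin(t+.4),97)) for t in np.arange(0,6.2,.4)]
ims=[]
for n,o in(("scene",(260,180)),("side",(245,180))):
    c=cam(f"pics/{n}0.npz");i=cv2.imread(f"pics/{n}0.png")[o[1]:o[1]+110,o[0]:o[0]+130]
    i=cv2.resize(i,None,fx=3,fy=3,interpolation=cv2.INTER_CUBIC)
    raw=i.copy()
    for a,b in segs:
        p=(proj(c,p2w(P,[a,b]))-o)*3
        cv2.line(i,tuple(int(v) for v in p[0]),tuple(int(v) for v in p[1]),(0,0,255),1)
    ims.append(np.vstack([raw[:300],i[:300]]))
cv2.imwrite("pics/ov1.png",np.hstack(ims))
E
```

```text
(no output)
```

View pics/ov1.png

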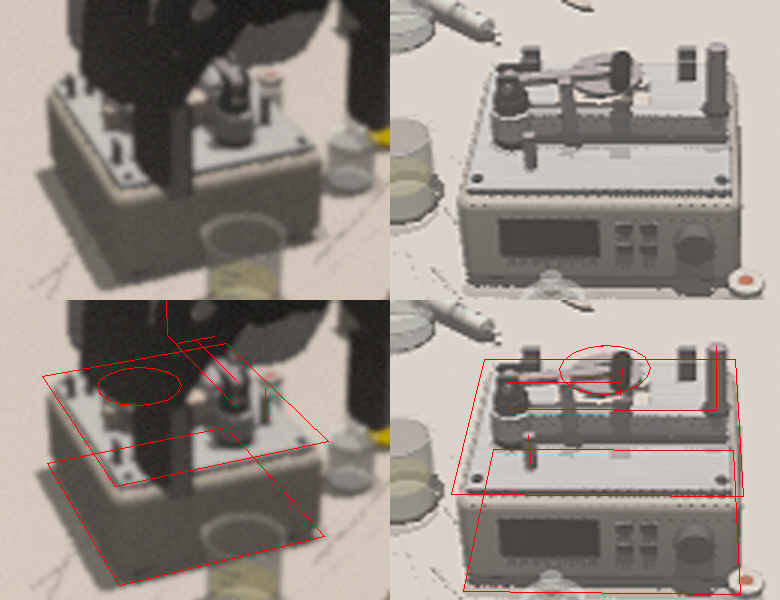

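The pose matches both views to a few pixels, so the yaw really is large. I'm refitting both views together.

```bash
python3 - <<'E'
from h import *
c=cam("pics/side0.npz");d=cam("pics/scene0.npz");f=lambda u:np.array(u,float)/4+[225,180];g=lambda u:np.array(u,float)/3+[260,180]
q=[(-20,-70,143),(-20,-70,98),(-49,41,99),(-75,85,0),(-75,-85,0)]
u=f([(515,62),(515,148),(265,182),(183,385),(542,380)])
q2=[(-49,41,99),(75,85,0),(-75,85,0),(-20,55,100)];u2=g([(266,95),(106,288),(320,235),(235,128)])
F=lambda P:np.vstack([proj(c,p2w(P,q))-u,proj(d,p2w(P,q2))-u2])
r=least_squares(lambda P:F(P).ravel(),[510,340,.95],loss='soft_l1',x_scale=[100,100,1])
P=r.x;print(P,F(P).round(1).tolist());np.save("P.npy",P)
print("post",p2w(P,(-20,-70,125)),"col",p2w(P,(-20,55,118)))
for t in(0,.06,.12):
    k=p2w(P,(-20,55-68*np.cos(t),118+68*np.sin(t)));print("knob",t,k,proj(c,k)-f((388,95)))
E
```

```text
[511.02347928 342.54780024   0.96458978] [[-0.0, -0.4], [-0.3, -0.8], [-0.3, -1.0], [-1.6, -0.0], [0.8, 2.5], [-1.0, -1.7], [3.0, -0.7], [0.4, 1.0], [-1.1, -7.7]]
post [[557.15546685 286.22871179 125.        ]] col [[454.42855886 357.44796744 118.        ]]
knob 0 [[510.3119968  318.70469237 118.        ]] [[-0.12802667  3.06304703]]
knob 0.06 [[510.21143679 318.77440935 122.07755244]] [[-0.25498898  1.15590744]]
knob 0.12 [[509.91011865 318.98330937 126.1404301 ]] [[-0.51841799 -0.75525196]]
```

Request:
step_arm(
  motion=[
    {"rot":[0,0,0.092],"dp":[0,0,0],"hand":0.0854},
    {"rot":[0,0,0.092],"dp":[0,0,0],"hand":0.0854},
    {"rot":[0,0,0],"dp":[-0.03,-0.009,0],"hand":0.0854},
    {"rot":[0,0,0],"dp":[-0.03,-0.009,0],"hand":0.0854},
    {"rot":[0,0,0],"dp":[-0.03,-0.009,0],"hand":0.0854},
  ],
)

```text
time_s: 0.52
position: [334.9, 541.6, 230.6]
tcp_rot: [-0.934, -2.999, 0.002]
force: [1.2, 0.2, -0.2]
width: 85.5
```

Request:
step_arm(
  motion=[
    {"rot":[0,0,0],"dp":[-0.034,-0.0105,0],"hand":0.0854},
    {"rot":[0,0,0],"dp":[-0.034,-0.0105,0],"hand":0.0854},
    {"rot":[0,0,0],"dp":[-0.034,-0.0105,0],"hand":0.0854},
    {"rot":[0,0,0],"dp":[-0.034,-0.0105,0],"hand":0.0854},
    {"rot":[0,0,0],"dp":[-0.034,-0.0105,0],"hand":0.0854},
  ],
)

```text
time_s: 0.93
position: [445.4, 400.8, 231.0]
tcp_rot: [-0.937, -2.998, 0.001]
force: [-0.5, -0.3, -0.1]
width: 85.2
```

```bash
cat >> h.py <<'E'
def go(target,P):
    """tool-frame shift (mm) and turn from measured pose to a pump-frame TCP target, jaws along pump x"""
    from bench import robot
    s=robot.get_state();R=Ro.from_rotvec(s["tcp_rot"]).as_matrix()
    a=P[2];W=np.array([[-np.sin(a),np.cos(a),0],[np.cos(a),np.sin(a),0],[0,0,-1]])
    p=s["position"]; loc=Ro.from_rotvec([0,0,-a]).apply(np.array(p)-[P[0],P[1],0])
    print("t",s["time_s"],"pump-frame tcp",loc.round(1),"shift",(R@np.eye(3)).T.dot(p2w(P,target)[0]-p).round(1),"turn",Ro.from_matrix(R.T@W.T).as_rotvec().round(3),"F",np.round(s["force"],1),"w",s["width"])
E
python3 - <<'E'
from h import *
go((-20,-13,160),np.load("P.npy"))
E
```

```text
t 0.9333 pump-frame tcp [ 10.4  87.1 231. ] shift [-100.1  -30.4   71. ] turn [-0.001 -0.     0.001] F [-0.5 -0.3 -0.1] w 85.16248012138436
```

Request:
step_arm(
  motion=[
    {"rot":[0,0,0],"dp":[-0.025,-0.0076,0.005],"hand":0.0854},
    {"rot":[0,0,0],"dp":[-0.025,-0.0076,0.01],"hand":0.0854},
    {"rot":[0,0,0],"dp":[-0.025,-0.0076,0.015],"hand":0.0854},
    {"rot":[0,0,0],"dp":[-0.025,-0.0076,0.02],"hand":0.0854},
    {"rot":[0,0,0],"dp":[0,0,0],"hand":0.0854},
  ],
)

```text
time_s: 1.35
position: [511.6, 312.7, 177.3]
tcp_rot: [-0.95, -2.993, 0.013]
force: [-0.3, -1.4, -0.8]
width: 85.3
```

```bash
python3 - <<'E'
from h import *
from bench import robot
import cv2
P=np.load("P.npy")
ims=[]
for n,o in(("side",(245,130)),):
    k=robot.camera(n);np.savez("pics/side1.npz",K=k["K"],R=k["R"],t=k["t"]);ims.append(cv2.resize(k["frame"][o[1]:o[1]+150,o[0]:o[0]+130,::-1],(520,600),interpolation=cv2.INTER_CUBIC))
k=robot.camera("wrist");np.savez("pics/wrist1.npz",K=k["K"],R=k["R"],t=k["t"]);cv2.imwrite("pics/wrist1.png",k["frame"][:,:,::-1])
cv2.imwrite("pics/side1.png",ims[0])
print((proj(k,p2w(P,[(-20,-70,143),(-20,-13,126),(-20,55,126),(-49,41,99)]))).round())
go((-20,-13,105),P)
E
```

```text
[[324. 299.]
 [324. 215.]
 [323. 117.]
 [285. 136.]]
t 1.45 pump-frame tcp [-20.2 -12.4 180.1] shift [-0.7  0.4 75. ] turn [-0.003 -0.001 -0.002] F [-0.6  0.2  0.2] w 85.20935154103279
```

View pics/wrist1.png

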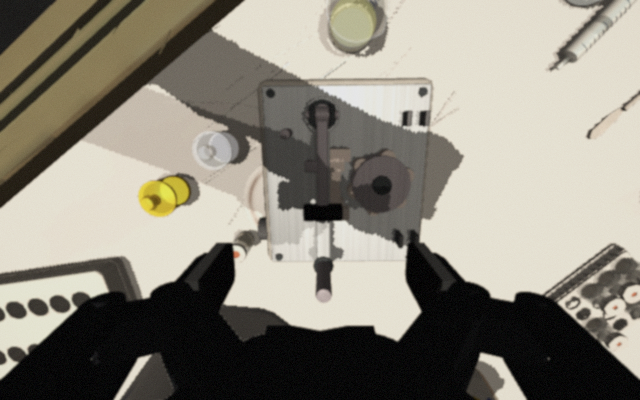

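Wrist view: knob (322,212), post top (324,296), column (322,112), pin (286,133). All sit within about 3–5 px of the prediction, and the jaws are centred over the knob. Descending.

Request:
step_arm(
  motion=[
    {"rot":[0,0,0],"dp":[0.001,0,0.018],"hand":0.055},
    {"rot":[0,0,0],"dp":[0,0,0.018],"hand":0.055},
    {"rot":[0,0,0],"dp":[0,0,0.018],"hand":0.055},
    {"rot":[0,0,0],"dp":[0,0,0.018],"hand":0.055},
    {"rot":[0,0,0],"dp":[0,0,0],"hand":0.055},
  ],
)

```text
time_s: 1.87
position: [505.9, 321.7, 106.5]
tcp_rot: [-0.932, -2.996, 0.006]
force: [-0.3, -0.2, -0.3]
width: 54.9
```

Request:
step_arm(
  motion=[
    {"rot":[0,0,0],"dp":[0,0,0],"hand":0.02},
    {"rot":[0,0,0],"dp":[0,0,0],"hand":0.02},
    {"rot":[0,0,0],"dp":[0,0,0],"hand":0.02},
    {"rot":[0,0,0],"dp":[0,0,0],"hand":0.02},
    {"rot":[0,0,0],"dp":[0,0,0],"hand":0.02},
  ],
)

```text
time_s: 2.28
position: [507.9, 320.5, 110.0]
tcp_rot: [-0.937, -2.997, 0.002]
force: [-4.4, -3.2, 1.9]
width: 26.2
```

```bash
python3 - <<'E'
from h import *
P=np.load("P.npy");go((-20,-13,108),P)
E
```

```text
t 2.2833 pump-frame tcp [-19.9 -10.  110. ] shift [-3.  -0.1  2. ] turn [-0.002 -0.001 -0.   ] F [-4.4 -3.2  1.9] w 26.177973671428738
```

Request:
step_arm(
  motion=[
    {"rot":[0,0,0],"dp":[0.0011,0,-0.0077],"hand":0.02},
    {"rot":[0,0,0],"dp":[0.0019,0,-0.0075],"hand":0.02},
    {"rot":[0,0,0],"dp":[0.0028,0,-0.0072],"hand":0.02},
    {"rot":[0,0,0],"dp":[0.0036,0,-0.0069],"hand":0.02},
    {"rot":[0,0,0],"dp":[0.0043,0,-0.0064],"hand":0.02},
  ],
)

```text
time_s: 2.7
position: [496.5, 328.2, 145.1]
tcp_rot: [-0.936, -2.997, 0.004]
force: [-4.4, -2.9, -7.8]
width: 25.9
```

Request:
step_arm(
  motion=[
    {"rot":[0,0,0],"dp":[0.005,0,-0.0059],"hand":0.02},
    {"rot":[0,0,0],"dp":[0.0057,0,-0.0053],"hand":0.02},
    {"rot":[0,0,0],"dp":[0.0062,0,-0.0046],"hand":0.02},
    {"rot":[0,0,0],"dp":[0.0067,0,-0.0039],"hand":0.02},
    {"rot":[0,0,0],"dp":[0.0071,0,-0.0031],"hand":0.02},
  ],
)

```text
time_s: 3.12
position: [472.5, 344.8, 168.2]
tcp_rot: [0.938, 2.997, -0.004]
force: [-1.4, -4.2, -9.2]
width: 25.2
```

```bash
python3 - <<'E'
from h import *
from bench import robot
import cv2
P=np.load("P.npy");go((-20,33,170),P)
o=(225,100)
k=robot.camera("side");cv2.imwrite("pics/side2.png",cv2.resize(k["frame"][o[1]:o[1]+200,o[0]:o[0]+160,::-1],(480,600),interpolation=cv2.INTER_CUBIC))
E
```

```text
t 3.1167 pump-frame tcp [-20.1  33.  168.2] shift [ 0.   0.1 -1.8] turn [-0.002  0.002 -0.   ] F [-1.4 -4.2 -9.2] w 25.232766456890797
```

View pics/side2.png

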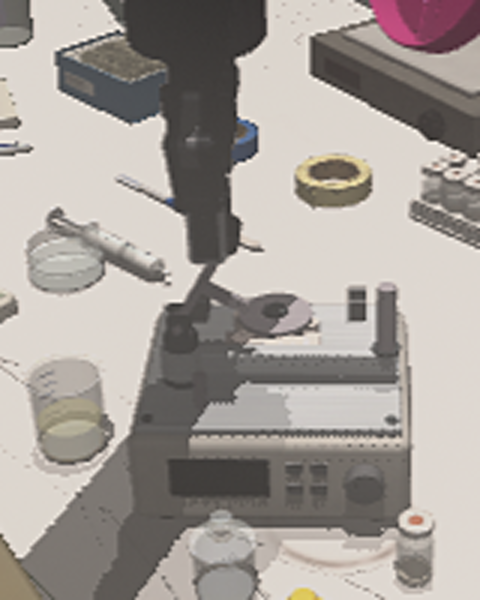

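The lever is standing: it runs from about (180,335) to (215,262), roughly 1.2 rad after correcting for foreshortening. Releasing upward, then heading to the post.

Request:
step_arm(
  motion=[
    {"rot":[0,0,0],"dp":[0.001,0,0],"hand":0.06},
    {"rot":[0,0,0],"dp":[0,0,0],"hand":0.06},
    {"rot":[0,0,0],"dp":[0,0,0],"hand":0.06},
    {"rot":[0,0,0],"dp":[0,0,-0.02],"hand":0.06},
    {"rot":[0,0,0],"dp":[0,0,-0.03],"hand":0.06},
  ],
)

```text
time_s: 3.58
position: [471.0, 347.0, 217.0]
tcp_rot: [-0.936, -2.997, 0.003]
force: [-0.2, 0.7, -0.7]
width: 60.3
```

Request:
step_arm(
  motion=[
    {"rot":[0,0,0],"dp":[-0.025,0,-0.01],"hand":0.06},
    {"rot":[0,0,0],"dp":[-0.025,0,0],"hand":0.06},
    {"rot":[0,0,0],"dp":[-0.025,0,0],"hand":0.06},
    {"rot":[0,0,0],"dp":[-0.025,0,0],"hand":0.06},
    {"rot":[0,0,0],"dp":[0,0,0],"hand":0.06},
  ],
)

```text
time_s: 4.0
position: [559.7, 285.8, 229.5]
tcp_rot: [0.947, 2.988, 0.003]
force: [0.1, -0.8, 0.9]
width: 60.5
```

```bash
python3 - <<'E'
from h import *
from bench import robot
import cv2
P=np.load("P.npy");go((-20,-69,106),P)
o=(225,120)
k=robot.camera("side");a=cv2.resize(k["frame"][o[1]:o[1]+180,o[0]:o[0]+145,::-1],(435,540),interpolation=cv2.INTER_CUBIC)
k=robot.camera("wrist");b=cv2.resize(k["frame"][60:330,230:410,::-1],(360,540),interpolation=cv2.INTER_CUBIC)
cv2.imwrite("pics/s3.png",np.hstack([a,b]));print(proj(k,p2w(P,[(-20,-70,143),(-20,33,183)])))
E
```

```text
t 4.0 pump-frame tcp [-18.9 -72.3 229.5] shift [  4.   -1.7 123.5] turn [ 0.004  0.006 -0.007] F [ 0.1 -0.8  0.9] w 60.5009049602616
[[317.92192943 204.45109027]
 [316.71004148  59.82917887]]
```

View pics/s3.png

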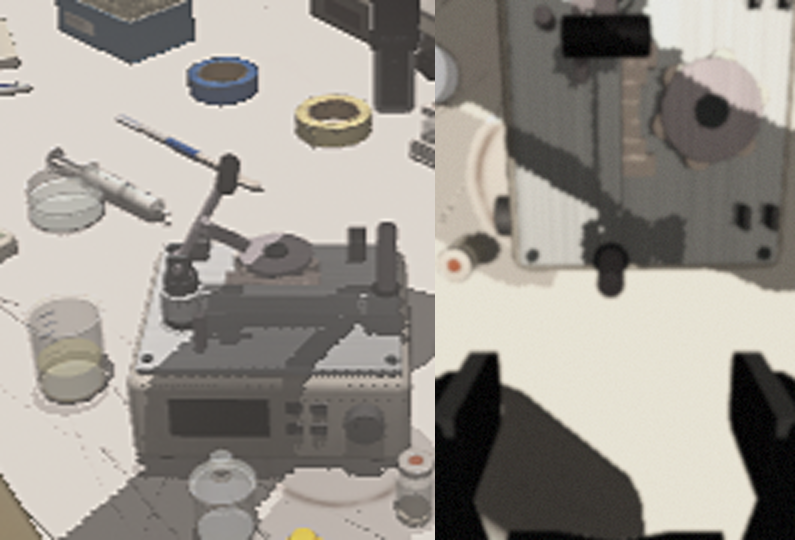

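The lever stays up, with the knob at crop (229,173). The wrist view puts the post top at (318,202) against a predicted (318,204). I'm computing the lever angle from the knob and descending on the post.

```bash
python3 - <<'E'
from h import *
P=np.load("P.npy");c=cam("pics/side1.npz")
for t in np.arange(.95,1.36,.05):print(round(t,2),proj(c,p2w(P,(-20,55-68*np.cos(t),118+68*np.sin(t))))-[301.3,177.7])
E
```

```text
0.95 [[3.42729542 2.30524922]]
1.0 [[1.76361071 1.34414005]]
1.05 [[0.04768835 0.45284035]]
1.1 [[-1.71579261 -0.36592444]]
1.15 [[-3.52197723 -1.10964237]]
1.2 [[-5.36585149 -1.77602655]]
1.25 [[-7.24226018 -2.36302579]]
1.3 [[-9.14592568 -2.86883414]]
1.35 [[-11.0714676   -3.29189934]]
```

Request:
step_arm(
  motion=[
    {"rot":[0,0,0],"dp":[0.003,-0.001,0.025],"hand":0.06},
    {"rot":[0,0,0],"dp":[0,0,0.025],"hand":0.06},
    {"rot":[0,0,0],"dp":[0,0,0.025],"hand":0.06},
    {"rot":[0,0,0],"dp":[0,0,0.025],"hand":0.06},
    {"rot":[0,0,0],"dp":[0,0,0.02],"hand":0.06},
  ],
)

```text
time_s: 4.52
position: [549.5, 292.8, 106.7]
tcp_rot: [-0.933, -2.999, -0.002]
force: [0.2, 0.2, -0.6]
width: 60.0
```

Request:
step_arm(
  motion=[
    {"rot":[0,0,0],"dp":[0,0,0],"hand":0.06},
    {"rot":[0,0,0],"dp":[0,0,0],"hand":0.06},
    {"rot":[0,0,0],"dp":[0,0,0],"hand":0.06},
    {"rot":[0,0,0],"dp":[0,0,0],"hand":0.06},
    {"rot":[0,0,0],"dp":[0,0,0],"hand":0.06},
  ],
)

```text
time_s: 4.93
position: [551.6, 291.7, 109.7]
tcp_rot: [0.936, 2.997, 0.004]
force: [-0.6, -0.2, 0.0]
width: 60.0
```

```bash
python3 - <<'E'
from h import *
P=np.load("P.npy");go((-20,-69,106),P)
E
```

```text
t 4.9333 pump-frame tcp [-18.6 -62.3 109.7] shift [-6.7 -1.4  3.7] turn [0.003 0.001 0.001] F [-0.6 -0.2  0. ] w 59.977951108498225
```

The knob pixel implies a lever angle of only about 1.05–1.1, which is too close to 1.0. I'm rising off the post (still ungripped) and nudging the lever steeper with shut fingers.

Request:
step_arm(
  motion=[
    {"rot":[0,0,0],"dp":[-0.005,0,-0.025],"hand":0.06},
    {"rot":[0,0,0],"dp":[0,0,-0.025],"hand":0.06},
    {"rot":[0,0,0],"dp":[0,0,-0.01],"hand":0.0},
    {"rot":[0,0,0],"dp":[0.025,-0.001,0],"hand":0.0},
    {"rot":[0,0,0],"dp":[0.025,0,0],"hand":0.0},
  ],
)

```text
time_s: 5.35
position: [514.5, 315.0, 169.5]
tcp_rot: [0.942, 2.994, 0.004]
force: [-0.7, 0.4, -0.8]
width: 24.2
```

Request:
step_arm(
  motion=[
    {"rot":[0,0,0],"dp":[0,0,0],"hand":0.0},
    {"rot":[0,0,0],"dp":[0,0,0],"hand":0.0},
    {"rot":[0,0,0],"dp":[0,0,0],"hand":0.0},
    {"rot":[0,0,0],"dp":[0,0,0],"hand":0.0},
    {"rot":[0,0,0],"dp":[0,0,0],"hand":0.0},
  ],
)

```text
time_s: 5.77
position: [514.0, 314.8, 167.8]
tcp_rot: [0.94, 2.997, -0.0]
force: [0.6, -0.4, 0.3]
width: 0.1
```

```bash
python3 - <<'E'
from h import *
P=np.load("P.npy");go((-20,18,167),P)
E
```

```text
t 5.7667 pump-frame tcp [-21.1 -18.3 167.8] shift [36.3  1.   0.8] turn [ 0.     0.001 -0.001] F [ 0.6 -0.4  0.3] w 0.07326124917853254
```

Request:
step_arm(
  motion=[
    {"rot":[0,0,0],"dp":[0.012,0,0],"hand":0.0},
    {"rot":[0,0,0],"dp":[0.008,0,0],"hand":0.0},
    {"rot":[0,0,0],"dp":[0.006,0,0],"hand":0.0},
    {"rot":[0,0,0],"dp":[0.005,0,0],"hand":0.0},
    {"rot":[0,0,0],"dp":[0.005,0,0],"hand":0.0},
  ],
)

```text
time_s: 6.18
position: [483.4, 336.6, 168.1]
tcp_rot: [0.936, 2.998, 0.001]
force: [1.0, -1.9, 1.3]
width: 0.1
```

Request:
step_arm(
  motion=[
    {"rot":[0,0,0],"dp":[0,0,0],"hand":0.0},
    {"rot":[0,0,0],"dp":[0,0,0],"hand":0.0},
    {"rot":[0,0,0],"dp":[0,0,0],"hand":0.0},
    {"rot":[0,0,0],"dp":[-0.015,0,0],"hand":0.0},
    {"rot":[0,0,0],"dp":[-0.025,0,0],"hand":0.06},
  ],
)

```text
time_s: 6.6
position: [514.3, 315.8, 167.6]
tcp_rot: [-0.928, -2.999, -0.001]
force: [0.6, 0.5, -0.7]
width: 10.9
```

Request:
step_arm(
  motion=[
    {"rot":[0,0,0],"dp":[-0.025,0,0],"hand":0.06},
    {"rot":[0,0,0],"dp":[-0.022,0,0],"hand":0.06},
    {"rot":[0,0,0],"dp":[0,0,0],"hand":0.06},
    {"rot":[0,0,0],"dp":[0,0,0],"hand":0.06},
    {"rot":[0,0,0],"dp":[0,0,0],"hand":0.06},
  ],
)

```text
time_s: 7.02
position: [554.4, 287.1, 167.4]
tcp_rot: [-0.936, -2.997, -0.0]
force: [-0.2, 1.2, -0.3]
width: 59.8
```

```bash
python3 - <<'E'
from h import *
from bench import robot
import cv2
P=np.load("P.npy");go((-20,-69,106),P)
o=(245,140)
k=robot.camera("side");a=cv2.resize(k["frame"][o[1]:o[1]+120,o[0]:o[0]+120,::-1],(600,600),interpolation=cv2.INTER_CUBIC)
cv2.imwrite("pics/s4.png",a)
for t in np.arange(1,1.36,.05):print(round(t,2),(proj(k,p2w(P,(-20,55-68*np.cos(t),118+68*np.sin(t))))-o)*5)
E
```

```text
t 7.0167 pump-frame tcp [-20.8 -67.2 167.4] shift [-1.9  0.9 61.4] turn [-0.    -0.001  0.001] F [-0.2  1.2 -0.3] w 59.82705158919406
1.0 [[290.31805353 195.22070027]]
1.05 [[281.73844175 190.76420177]]
1.1 [[272.92103696 186.67037781]]
1.15 [[263.89011387 182.95178815]]
1.2 [[254.67074256 179.61986724]]
1.25 [[245.28869912 176.68487105]]
1.3 [[235.77037161 174.15582929]]
1.35 [[226.14266198 172.04050331]]
```

View pics/s4.png

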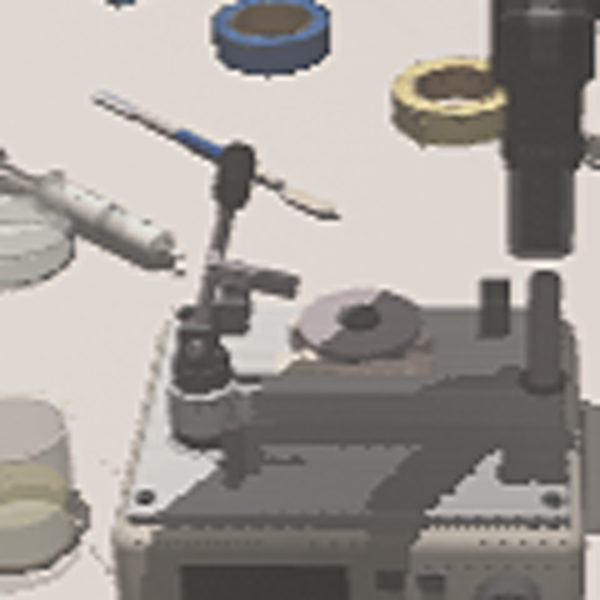

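The knob at (236,176) now corresponds to about 1.3 rad. The arm is shut and the post is below the fingers, so I'm descending and gripping.

Request:
step_arm(
  motion=[
    {"rot":[0,0,0],"dp":[-0.001,0.001,0.02],"hand":0.06},
    {"rot":[0,0,0],"dp":[-0.001,0,0.02],"hand":0.06},
    {"rot":[0,0,0],"dp":[0,0,0.02],"hand":0.06},
    {"rot":[0,0,0],"dp":[0,0,0],"hand":0.03},
    {"rot":[0,0,0],"dp":[0,0,0],"hand":0.0},
  ],
)

```text
time_s: 7.48
position: [555.8, 287.1, 107.1]
tcp_rot: [-0.934, -2.997, 0.002]
force: [0.2, 0.1, 0.4]
width: 37.0
```

Request:
step_arm(
  motion=[
    {"rot":[0,0,0],"dp":[0,0,0],"hand":0.0},
    {"rot":[0,0,0],"dp":[0,0,0],"hand":0.0},
    {"rot":[0,0,0],"dp":[0,0,0],"hand":0.0},
    {"rot":[0,0,0],"dp":[0,0,0],"hand":0.0},
    {"rot":[0,0,0],"dp":[0,0,0],"hand":0.0},
  ],
)

```text
time_s: 7.9
position: [557.3, 286.4, 109.3]
tcp_rot: [0.937, 2.998, 0.001]
force: [-3.0, -2.1, 6.2]
width: 10.8
```

```bash
python3 - <<'E'
from h import *
P=np.load("P.npy");go((-20,-69,106),P)
E
```

```text
t 7.9 pump-frame tcp [-19.8 -70.  109.3] shift [ 1.  -0.2  3.3] turn [ 0.001 -0.     0.   ] F [-3.  -2.1  6.2] w 10.789659016349471
```

Request:
step_arm(
  motion=[
    {"rot":[0,0,0.06],"dp":[0.0002,-0.0075,0],"hand":0.0},
    {"rot":[0,0,0.06],"dp":[0.0002,-0.0075,0],"hand":0.0},
    {"rot":[0,0,0.06],"dp":[0.0002,-0.0075,0],"hand":0.0},
    {"rot":[0,0,0.06],"dp":[0.0002,-0.0075,0],"hand":0.0},
    {"rot":[0,0,0.06],"dp":[0.0002,-0.0075,0],"hand":0.0},
  ],
)

```text
time_s: 8.32
position: [533.4, 260.3, 109.5]
tcp_rot: [1.376, 2.821, 0.008]
force: [1.1, 1.8, 2.6]
width: 10.2
```

Request:
step_arm(
  motion=[
    {"rot":[0,0,0.06],"dp":[0.0002,-0.0075,0],"hand":0.0},
    {"rot":[0,0,0.06],"dp":[0.0002,-0.0075,0],"hand":0.0},
    {"rot":[0,0,0.06],"dp":[0.0002,-0.0075,0],"hand":0.0},
    {"rot":[0,0,0.06],"dp":[0.0002,-0.0075,0],"hand":0.0},
    {"rot":[0,0,0.06],"dp":[0.0002,-0.0075,0],"hand":0.0},
  ],
)

```text
time_s: 8.73
position: [501.7, 241.2, 109.5]
tcp_rot: [1.782, 2.583, 0.009]
force: [4.0, -0.0, 1.3]
width: 10.2
```

```bash
python3 - <<'E'
from h import *
P=np.load("P.npy");a=.8;go((-20-125*np.sin(a),55-125*np.cos(a),109),P)
E
```

```text
t 8.7333 pump-frame tcp [-88.6 -50.  109.5] shift [  2.9 -27.5   0.3] turn [ 0.007  0.002 -0.602] F [ 4.  -0.   1.3] w 10.24058481632056
```

Request:
step_arm(
  motion=[
    {"rot":[0,0,0.05],"dp":[0.0002,-0.0065,0],"hand":0.0},
    {"rot":[0,0,0.05],"dp":[0.0002,-0.0065,0],"hand":0.0},
    {"rot":[0,0,0.05],"dp":[0.0002,-0.0065,0],"hand":0.0},
    {"rot":[0,0,0.04],"dp":[0.0001,-0.005,0],"hand":0.0},
    {"rot":[0,0,0.01],"dp":[0,-0.003,0],"hand":0.0},
  ],
)

```text
time_s: 9.15
position: [475.6, 233.6, 109.4]
tcp_rot: [2.03, 2.392, 0.009]
force: [5.5, -1.2, 1.6]
width: 10.1
```

Request:
step_arm(
  motion=[
    {"rot":[0,0,0],"dp":[0,-0.002,0],"hand":0.0},
    {"rot":[0,0,0],"dp":[0,0,0],"hand":0.0},
    {"rot":[0,0,0],"dp":[0,0,0],"hand":0.0},
    {"rot":[0,0,0],"dp":[0,0,0],"hand":0.0},
    {"rot":[0,0,0],"dp":[0,0,0],"hand":0.0},
  ],
)

```text
time_s: 9.57
position: [474.7, 233.5, 109.5]
tcp_rot: [2.029, 2.393, 0.011]
force: [6.1, -1.4, 1.7]
width: 10.5
```

```bash
python3 - <<'E'
from h import *
from bench import robot
import cv2
P=np.load("P.npy");a=.8;go((-20-125*np.sin(a),55-125*np.cos(a),109),P)
s=robot.get_state();l=Ro.from_rotvec([0,0,-P[2]]).apply(np.array(s["position"])-[P[0],P[1],0]);print("angle",np.arctan2(-20-l[0],55-l[1]))
o=(225,130)
k=robot.camera("side");a=cv2.resize(k["frame"][o[1]:o[1]+200,o[0]:o[0]+160,::-1],(480,600),interpolation=cv2.INTER_CUBIC)
cv2.imwrite("pics/s5.png",a)
E
```

```text
t 9.5667 pump-frame tcp [-110.3  -32.2  109.5] shift [0.6 0.3 0.5] turn [ 0.008  0.002 -0.8  ] F [ 6.1 -1.4  1.7] w 10.523050570893368
angle 0.8027354357979889
```

View pics/s5.png

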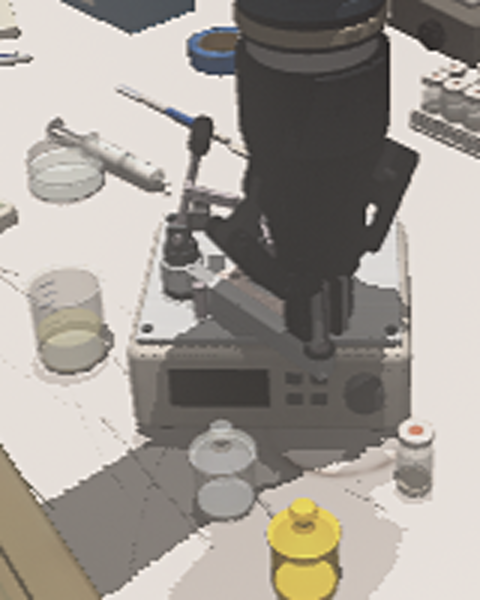

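The arm is swung out (post at about (318,335)), the lever is still up, and the bottle, vial and beaker stand untouched. One small extra push will confirm the stop.

Request:
step_arm(
  motion=[
    {"rot":[0,0,0],"dp":[0,-0.002,0],"hand":0.0},
    {"rot":[0,0,0],"dp":[0,-0.002,0],"hand":0.0},
    {"rot":[0,0,0],"dp":[0,0,0],"hand":0.0},
    {"rot":[0,0,0],"dp":[0,0,0],"hand":0.0},
    {"rot":[0,0,0],"dp":[0,0,0],"hand":0.0},
  ],
)

```text
time_s: 10.03
position: [474.1, 233.4, 109.7]
tcp_rot: [2.027, 2.389, 0.021]
force: [15.1, 0.3, -6.6]
width: 10.5
```

Request:
step_arm(
  motion=[
    {"rot":[0,0,0],"dp":[0,0,0],"hand":0.0},
    {"rot":[0,0,0],"dp":[0,0,0],"hand":0.0},
    {"rot":[0,0,0],"dp":[0,0,0],"hand":0.0},
    {"rot":[0,0,0],"dp":[0,0,0],"hand":0.0},
    {"rot":[0,0,0],"dp":[0,0,0],"hand":0.0},
  ],
)

```text
time_s: 10.45
position: [474.2, 233.4, 109.7]
tcp_rot: [2.027, 2.389, 0.021]
force: [15.3, 0.0, -6.4]
width: 10.6
```

The force rose to 15 N with no further travel, so the arm is on its stop and held.

```bash
python3 -c "
from bench import robot
print(robot.job_done())"
```

```text
the job is handed in; nothing more can be done
None
```

The pump is open and the job is handed in at about 10.5 s: the latch lever stands up by itself, and the fingers are still holding the pressure arm at its stop. No verdict was reported.

- **Lever:** My first lift left it at only about 1.05–1.1 rad. I went back and nudged it up before gripping the post, and the side camera then showed about 1.3 rad. It was still up in the last picture.
- **Pressure arm:** I gripped the post and swung the arm to about 0.80 rad. A further 4 mm push raised the wrist force from 6 to 15 N with no more travel, so it is against the stop. The fingers read 10.6 mm open on the 12 mm post.
- **Bystanders:** By eye in the last side picture, the weighing bottle, vial and beaker stood upright where they started. I did not measure their positions again.
- **Disagreement:** The pump's yaw measured about 0.96 rad, outside the stated 0–0.7. Both cameras and the later wrist views agreed with the measured value, so I used it.

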